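# Find the softest try-out stamp and fold its ticket down

## Task

A customer wants the self-inking stamp with the lightest action: working along the tray from the robot's left to its right, press each of the three stamps more than halfway down with the fingertips, hold it a moment and let it spring back up before the next. Then mark the softest one as taken by pushing down the ticket that stands in front of it, on the far side of the tray, until it lies flat, and leave the other two tickets standing. Nothing is to be picked up: the stamps stay standing in their nests, and the things around the tray stay where they are.

Things in the scene. Friction and masses are not known exactly. Their poses are not given: they have to be found in the camera images.
- tray: Grey plastic try-out tray, fixed to the counter, 270 mm wide (its y) and 180 mm deep (its x, from -55 to +125 mm), open nests for three stamps side by side, with a solid step 82 mm deep and 26 mm high along its far edge. Origin on the counter under the middle nest; its +x points from the stamps to the tickets (roughly away from the robot), +y to the robot's left. It stands turned by up to 0.35 rad.
- nest_left: Thin black rubber stamping mat, the floor of the nest at the robot's left (tray +y); origin at the centre of its upper face, 8 mm above the counter, axes as the tray's. Nests are 85 mm apart, with 6 mm ribs around them. Each carries one stamp.
- nest_middle: Thin black rubber stamping mat, the floor of the nest in the middle; origin at the centre of its upper face, 8 mm above the counter, axes as the tray's. Nests are 85 mm apart, with 6 mm ribs around them. Each carries one stamp.
- nest_right: Thin black rubber stamping mat, the floor of the nest at the robot's right (tray -y); origin at the centre of its upper face, 8 mm above the counter, axes as the tray's. Nests are 85 mm apart, with 6 mm ribs around them. Each carries one stamp.
- stamp_left_top (a point): Centre of the flat top of the cap of the self-inking stamp in the left nest, 92 mm above the nest's floor (100 mm above the counter) when up. Blue cap 42 mm (tray x) by 64 mm (tray y), flat press pad on top 34 by 54 mm with a white label; black foot frame. The stamp (145 to 195 g) stands loose in its nest with about 4 mm play. The three look alike; only the springs inside differ, and these are changed about at random.
- cap_left (a joint): How far the left stamp's cap is pressed down, m: 0 is up, 0.016 is the bottom of its travel. A spring returns it. At half travel the soft, the medium and the firm stamp take roughly 2.5, 5.5 and 11.5 N, at full travel 4, 9 and 18 N; which is which must be felt.
- stamp_middle_top (a point): Centre of the flat top of the cap of the self-inking stamp in the middle nest, 92 mm above the nest's floor (100 mm above the counter) when up. Blue cap 42 mm (tray x) by 64 mm (tray y), flat press pad on top 34 by 54 mm with a white label; black foot frame. The stamp (145 to 195 g) stands loose in its nest with about 4 mm play. The three look alike; only the springs inside differ, and these are changed about at random.
- cap_middle (a joint): How far the middle stamp's cap is pressed down, m: 0 is up, 0.016 is the bottom of its travel. A spring returns it. At half travel the soft, the medium and the firm stamp take roughly 2.5, 5.5 and 11.5 N, at full travel 4, 9 and 18 N; which is which must be felt.
- stamp_right_top (a point): Centre of the flat top of the cap of the self-inking stamp in the right nest, 92 mm above the nest's floor (100 mm above the counter) when up. Blue cap 42 mm (tray x) by 64 mm (tray y), flat press pad on top 34 by 54 mm with a white label; black foot frame. The stamp (145 to 195 g) stands loose in its nest with about 4 mm play. The three look alike; only the springs inside differ, and these are changed about at random.
- cap_right (a joint): How far the right stamp's cap is pressed down, m: 0 is up, 0.016 is the bottom of its travel. A spring returns it. At half travel the soft, the medium and the firm stamp take roughly 2.5, 5.5 and 11.5 N, at full travel 4, 9 and 18 N; which is which must be felt.
- ticket_left (a joint): Angle of the hinged ticket holder that belongs to the left nest, rad: 0 stands up, leaning 40 degrees from vertical back towards the stamp; it grows as the ticket is pushed down towards the robot, 0.87 lies flat over the tray's step. A stiff hinge (under 2 N at the ticket's middle) keeps it where it is left. They start between 0 and 0.15.
- ticket_left_edge (a point): Middle of the free upper edge of that ticket holder: a black plate 54 mm wide, 55 mm long from hinge to this edge, 3 mm thick, with a white card on the face turned up and away from the robot. Its hinge runs along tray y, 105 mm in tray +x from the centre of the left nest and 30 mm above the counter; flat, the plate's upper face is 32 mm above the counter. A fingertip coming straight down on that face, about 15 mm on the robot's side of the hinge, folds it.
- ticket_middle (a joint): Angle of the hinged ticket holder that belongs to the middle nest, rad: 0 stands up, leaning 40 degrees from vertical back towards the stamp; it grows as the ticket is pushed down towards the robot, 0.87 lies flat over the tray's step. A stiff hinge (under 2 N at the ticket's middle) keeps it where it is left. They start between 0 and 0.15.
- ticket_middle_edge (a point): Middle of the free upper edge of that ticket holder: a black plate 54 mm wide, 55 mm long from hinge to this edge, 3 mm thick, with a white card on the face turned up and away from the robot. Its hinge runs along tray y, 105 mm in tray +x from the centre of the middle nest and 30 mm above the counter; flat, the plate's upper face is 32 mm above the counter. A fingertip coming straight down on that face, about 15 mm on the robot's side of the hinge, folds it.
- ticket_right (a joint): Angle of the hinged ticket holder that belongs to the right nest, rad: 0 stands up, leaning 40 degrees from vertical back towards the stamp; it grows as the ticket is pushed down towards the robot, 0.87 lies flat over the tray's step. A stiff hinge (under 2 N at the ticket's middle) keeps it where it is left. They start between 0 and 0.15.
- ticket_right_edge (a point): Middle of the free upper edge of that ticket holder: a black plate 54 mm wide, 55 mm long from hinge to this edge, 3 mm thick, with a white card on the face turned up and away from the robot. Its hinge runs along tray y, 105 mm in tray +x from the centre of the right nest and 30 mm above the counter; flat, the plate's upper face is 32 mm above the counter. A fingertip coming straight down on that face, about 15 mm on the robot's side of the hinge, folds it.
- ink_bottle_center (a point): Bystander: small white ink bottle, 30 mm across, 62 mm tall, loose; point half-way up.
- tape_roll_center (a point): Bystander: roll of packing tape lying flat, 96 mm across, 48 mm tall, loose; point at its centre.
- stapler_center (a point): Bystander: black desk stapler, 130 by 30 mm, 50 mm tall, loose; point at its middle.
- note_block_center (a point): Bystander: block of square notes 76 by 76 mm, 26 mm tall, loose; point at its centre.
Mind the look-alikes: they are no part of the job. Leave any red or turquoise look-alike of the part that bears stamp_middle_top alone.

How it is judged:
On the way, in this order (a step that is already met when the one before it is completed fails the run):
1. the left stamp is pressed more than halfway down, the other two being up (value of joint cap_left above 0.0075 m and value of joint each of cap_middle, cap_right below 0.003 m), for 0.2 s.
2. the middle stamp is pressed more than halfway down, the other two being up (value of joint cap_middle above 0.0075 m and value of joint each of cap_left, cap_right below 0.003 m), for 0.2 s.
3. the right stamp is pressed more than halfway down, the other two being up (value of joint cap_right above 0.0075 m and value of joint each of cap_left, cap_middle below 0.003 m), for 0.2 s.
4. the softest stamp's ticket is pushed down flat (((contact force between nest_left and anything else between 0.8 and 1.62 N and value of joint ticket_left above 0.74 rad and value of joint each of ticket_middle, ticket_right below 0.35 rad) or (contact force between nest_middle and anything else between 0.8 and 1.62 N and value of joint ticket_middle above 0.74 rad and value of joint each of ticket_left, ticket_right below 0.35 rad) or (contact force between nest_right and anything else between 0.8 and 1.62 N and value of joint ticket_right above 0.74 rad and value of joint each of ticket_left, ticket_middle below 0.35 rad))), for 0.2 s.
At the end, for the whole second after the job is handed in: The softest stamp's ticket lies flat (over 0.74 rad), the other two stand (under 0.35). All stamps stand upright (0.1 rad) in their nests (15 mm), caps up (under 3 mm). The judge tells the softest stamp by its weight on its mat: its thin spring makes it the lightest (about 1.4 N, not 1.8) (((contact force between nest_left and anything else between 0.8 and 1.62 N and value of joint ticket_left above 0.74 rad and value of joint each of ticket_middle, ticket_right below 0.35 rad) or (contact force between nest_middle and anything else between 0.8 and 1.62 N and value of joint ticket_middle above 0.74 rad and value of joint each of ticket_left, ticket_right below 0.35 rad) or (contact force between nest_right and anything else between 0.8 and 1.62 N and value of joint ticket_right above 0.74 rad and value of joint each of ticket_left, ticket_middle below 0.35 rad)) and horizontal distance between stamp_left_top and nest_left below 0.015 m and value of joint each of cap_left, cap_middle, cap_right below 0.003 m and angle between each of stamp_left_top, stamp_middle_top, stamp_right_top's own z axis and vertical below 0.1 rad and height (world z) of each of stamp_left_top, stamp_middle_top, stamp_right_top below 0.106 m and horizontal distance between stamp_middle_top and nest_middle below 0.015 m and horizontal distance between stamp_right_top and nest_right below 0.015 m); the robot touches nothing.
It fails at once if a stamp is lifted from its nest (its top rises over 12 mm) or tipped (0.3 rad) (height (world z) of any of stamp_left_top, stamp_middle_top, stamp_right_top above 0.112 m or angle between any of stamp_left_top, stamp_middle_top, stamp_right_top's own z axis and vertical above 0.3 rad).
It fails at once if a bystander is moved more than 20 mm (distance of any of ink_bottle_center, tape_roll_center, stapler_center, note_block_center from where it was at the start of the episode above 0.02 m).
It also fails if it takes over 51 s, if anything falls off the work surface, if the arm or the gripper's body presses on something with over 40 N, if the wrist force passes 120 N, or if a joint passes its speed limit or range.

## Robot

A 6-joint arm with a two-finger parallel gripper is mounted at the origin on the work surface. World frame = base frame: x ahead of the robot, y to its left, z up, the work surface at z = 0. Lengths are in m, angles in rad, forces in N, time in s.
With the tool pointing down it reaches from about 0.3 to 0.875 m from the base axis. Payload 6.4 kg.
Tool frame: the origin (TCP) lies midway between the tips of the shut fingers; the grasp point (between the pads) lies 19 mm behind it; z points along the fingers, y is the direction in which the jaws open and shut (so a half turn about z gives the same grasp; the last joint's range is limited). The gripper opens to 85 mm and grips with 20 to 120 N. Pads are 22 mm wide; open, the fingers measure 114 mm over their backs; the gripper's body (76 mm by 85 mm) begins 54 mm behind the grasp point. The pads swing forward as they close: fully open they stand 13 mm farther back than shut.
Start: joints at [-1.474, 0.181, 1.607, -0, 1.354, -0.206], TCP at [0.171, -0.549, 0.231] pointing down, gripper open.
Joint ranges: [-2.99, 2.99], [-0.89, 2.07], [0.3, 2.58], [-1.14, 4.28], [0, 2.63], [-3.12, 3.12]. Speed limits (rad/s): [2.57, 2.57, 3.01, 3.14, 3.14, 3.14].

## Interface

Orientations are given as a unit quaternion [w, x, y, z].
In Python, from bench import ctrl, optics, ticket gives the robot as it stands. The module is installed in compiled form; this text tells all that it offers.
- The arm moves only by the tool step_arm, never from a script. Its argument "targets" is text: rows parted by semicolons, each of 6 numbers parted by spaces: the shift along the tool's x, y, z in mm, then the turn, a rotation vector about the tool's x, y, z in rad. In form: dx dy dz rx ry rz; .... A call has 1 to 8 rows; each row is the pose to reach, as a shift and turn from the pose commanded when the call began, along the tool's axes at that moment; what a row does not reach only later rows make up. A row lasts 1/8 s, in which the tool goes at most 62.5 mm and 10.7 degrees, less where a joint would pass 70% of its speed; a pose out of reach is approached as far as the arm can. A call with a gripper value outside its range is refused whole. "grip" is the opening in per cent of the stroke, from 0 (shut) to 100 (fully open), set as the call begins (left out, the last holds). The fingers move at their own pace and stop on an object; the grip force is fixed at half the most. Time passes only in rows, so rows that repeat a pose let the fingers close. It gives the time, the measured TCP pose, the force and the opening at its end, in the units of the state.
- ctrl.get_obs(): the state, without advancing time (a new reading comes with each control period).
- optics.camera(name): name is "scene" or "top"; returns a dict with "image" (384x512x3 uint8, red, green, blue), "mtx" (3x3 intrinsics, pixels), "D" ([k1, k2, p1, p2, k3] as OpenCV has them; the pictures are not rectified), "xyz" and "orientation" of the camera in the world. Camera axes: x right, y up, looking along -z (the intrinsics and any distortion apply to the point x, -y, -z); pixel columns grow to the right and rows downward; lengths in m; the calibration is good to about 2 mm. A picture is of the moment at which its call begins. There is no depth.
- ticket.hand_in(): hands the job in, once; it reports no verdict.
The state is a dict: "time_s": time; "q": joint angles; "dq": joint speeds; "joint_efforts": joint torques, N m; "eef_pos": TCP position; "eef_rot": TCP orientation; "wrist_force": force on the tool from outside, world axes, zero at the start; "torque": the same for the moment, N m; "opening": opening from 0.0 (shut) to 1.0 (fully open).
Only numpy, scipy, OpenCV 4.12 (cv2) and the standard library are available. Lean on these libraries where they do the work, as an engineer would, in place of code of your own. Each camera call takes 0.05 s, during which the arm holds its last target.

## Working session

There is one attempt and no reset: what is moved stays moved. The work goes in short steps, Python scripts to look and compute and a tool call to move; the robot and the scene stay as the last step left them, time stands still between calls to the robot, and variables do not carry over. Pictures are saved under pics/ and viewed, and the job is handed in when it is done.

Besides the shell and the picture viewer there is one more tool, called after "Request:" in YAML: its name, and indented under it one key for each argument. step_arm: Moves the arm, as the interface text tells. Its arguments: {"type":"object","properties":{"targets":{"type":"string"},"grip":{"type":"number"}},"required":["targets"]}

```bash
mkdir -p pics; python3 - <<'E'
from bench import ctrl, optics
import cv2
o=ctrl.get_obs(); print({k:o[k] for k in ("time_s","eef_pos","eef_rot","wrist_force","opening")})
for n in("scene","top"):
    c=optics.camera(n); cv2.imwrite(f"pics/{n}0.png",c["image"][:,:,::-1])
    print(n,c["mtx"],c["D"],c["xyz"],c["orientation"])
E
```

```text
{'time_s': 0.0, 'eef_pos': array([ 0.17142919, -0.54829198,  0.2304084 ]), 'eef_rot': array([-8.43469363e-04,  9.88561194e-01,  1.50817944e-01,  4.92296862e-05]), 'wrist_force': array([ 0.5105812 , -0.19025385, -0.49362444]), 'opening': 0.9991214400721334}
scene [[428.06482016   0.         255.71892638]
 [  0.         428.06482016 191.48027509]
 [  0.           0.           1.        ]] [-0.1644133  0.         0.         0.         0.       ] [ 1.28489589 -0.08630027  0.64475212] [0.67166312 0.34222428 0.29077347 0.58923848]
top [[378.51789913   0.         258.03528668]
 [  0.         378.51789913 194.07174998]
 [  0.           0.           1.        ]] [-0.03999038  0.          0.          0.          0.        ] [0.41677123 0.02400615 1.01151935] [ 0.71271195  0.04823942 -0.05881789 -0.69731994]
```

```bash
ls . pics
```

```text
.:
pics

pics:
scene0.png
top0.png
```

View pics/scene0.png

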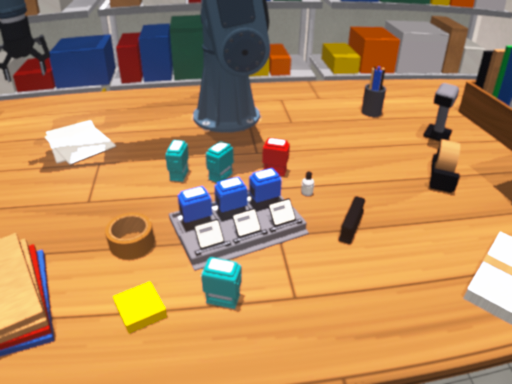

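View pics/top0.png

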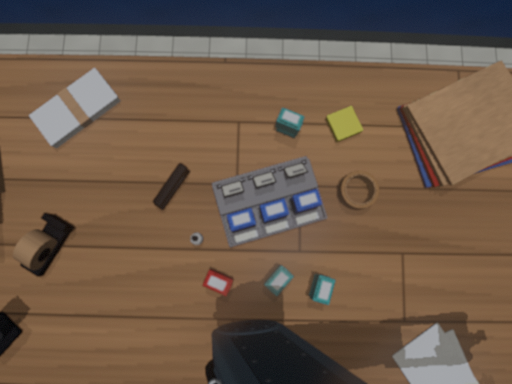

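The scene view shows three blue stamps at about (195,205), (231,195) and (265,187), with tickets in front. In the top view the stamps are at (242,219), (274,210) and (307,201). The turquoise and red look-alikes stand apart from the tray, and the image left is the robot's left.

```bash
cat > h.py <<'E'
import numpy as np, cv2
from scipy.spatial.transform import Rotation as R
def rot(c):
    q=c["orientation"]; return R.from_quat([q[1],q[2],q[3],q[0]]).as_matrix()
def ray(c,px):
    u=cv2.undistortPoints(np.array([[px]],float),c["mtx"],np.array(c["D"]))[0,0]
    return np.array(c["xyz"]), rot(c)@np.array([u[0],-u[1],-1.])
def plane(c,px,z):
    o,d=ray(c,px); return o+d*(z-o[2])/d[2]
def tri(c1,p1,c2,p2):
    o1,d1=ray(c1,p1);o2,d2=ray(c2,p2)
    s=np.linalg.lstsq(np.c_[d1,-d2],o2-o1,rcond=None)[0]
    a=o1+s[0]*d1;b=o2+s[1]*d2
    return (a+b)/2,np.linalg.norm(a-b)
def proj(c,P):
    p=rot(c).T@(np.array(P)-c["xyz"]); x=np.array([[[p[0]/-p[2],-p[1]/-p[2],1.]]])
    return cv2.projectPoints(x,np.zeros(3),np.zeros(3),c["mtx"],np.array(c["D"]))[0][0,0]
def labels(c):
    im=c["image"];hsv=cv2.cvtColor(im,cv2.COLOR_RGB2HSV)
    m=cv2.inRange(hsv,(108,110,70),(130,255,255))
    m[:160]=0; m[240:]=0
    out=[]
    for k in cv2.findContours(m,cv2.RETR_EXTERNAL,cv2.CHAIN_APPROX_NONE)[0]:
        if cv2.contourArea(k)<120: continue
        x,y,_,_=cv2.boundingRect(k)
        if not 150<x<330: continue
        h=np.zeros_like(m);cv2.fillPoly(h,[cv2.convexHull(k)],255)
        w=cv2.inRange(hsv,(0,0,150),(179,90,255))&h
        n,_,st,ce=cv2.connectedComponentsWithStats(w)
        i=1+np.argmax(st[1:,4]) if n>1 else 0
        out.append((ce[i],st[i,4],cv2.minAreaRect(k)))
    return out
E
python3 - <<'E'
from bench import optics
from h import *
S=optics.camera("scene");T=optics.camera("top")
ls=sorted(labels(S),key=lambda a:-a[0][0]);lt=sorted(labels(T),key=lambda a:a[0][0])
for l in ls+lt: print(np.round(l[0],1),l[1],np.round(l[2][0],1),np.round(l[2][1],1))
for a,b in zip(ls,lt):
    p,e=tri(S,a[0],T,b[0]); print("tri",p.round(4),round(e,4),"top z=.1",plane(T,b[0],.1).round(4),"scene",plane(S,a[0],.1).round(4))
for n,c in(("s",S),("t",T)):
    im=c["image"][140:270,150:350]; cv2.imwrite(f"pics/z{n}.png",cv2.resize(im[:,:,::-1],None,fx=4,fy=4,interpolation=cv2.INTER_CUBIC))
E
```

```text
[264.7 173.3] 131 [265.5 184.9] [29.3 30.9]
[229.8 183. ] 115 [231.5 193.8] [30.6 30.4]
[193.5 192.2] 142 [195.5 203.9] [30.1 30.6]
[240.8 218.5] 184 [240.9 219.3] [17.7 25.7]
[274.4 208.7] 180 [273.7 209.7] [17.7 26. ]
[307.8 199. ] 178 [306.7 200. ] [17.4 25.3]
tri [0.4953 0.0511 0.1007] 0.0021 top z=.1 [0.4955 0.0522 0.1   ] scene [0.4942 0.0502 0.1   ]
tri [ 0.5213 -0.0301  0.099 ] 0.0026 top z=.1 [ 0.5213 -0.0287  0.1   ] scene [ 0.5225 -0.0315  0.1   ]
tri [ 0.5468 -0.1106  0.1   ] 0.0016 top z=.1 [ 0.5469 -0.1098  0.1   ] scene [ 0.5466 -0.1114  0.1   ]
```

View pics/zs.png

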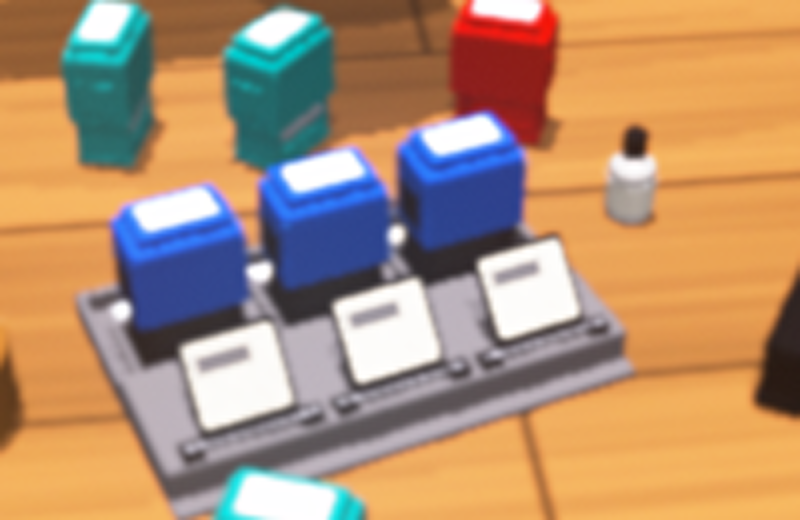

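View pics/zt.png

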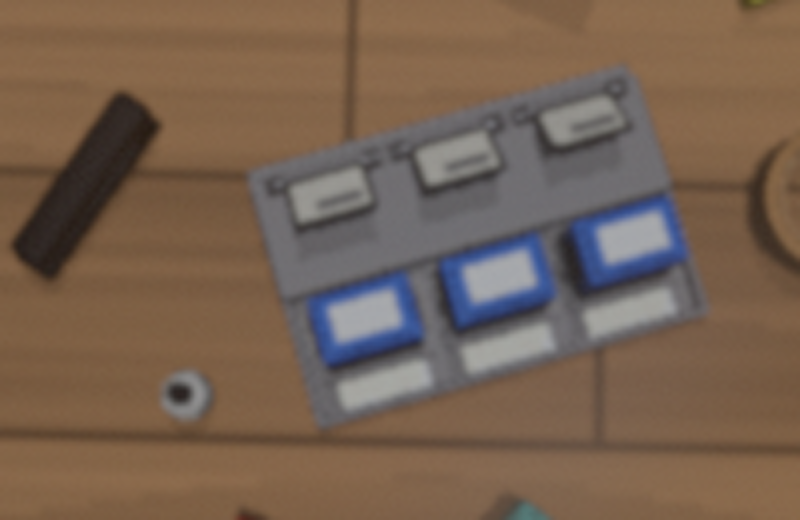

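```bash
python3 - <<'E'
from bench import optics,ctrl
from h import *
T=optics.camera("top");S=optics.camera("scene")
P=np.array([[.4953,.0511],[.5213,-.0301],[.5468,-.1106]])
d=P[0]-P[2]; yaw=np.arctan2(-d[0],d[1]); print("yaw",yaw,np.linalg.norm(d)/2)
ex=np.array([np.cos(yaw),np.sin(yaw)])
for p in P:
    h=p+ex*.105; pt=p+ex*.090
    print("hinge",h.round(4),proj(T,[*h,.03]).round(),proj(S,[*h,.03]).round(),"press",pt.round(4))
o=ctrl.get_obs(); q=o["eef_rot"]; M=R.from_quat([q[1],q[2],q[3],q[0]]).as_matrix(); print(M.round(4), o["eef_pos"],o["time_s"])
print("tool z xy: jaw angle", np.degrees(np.arctan2(M[1,1],M[0,1])))
print((M.T@(np.array([*P[0],.14])-o["eef_pos"])).round(4))
E
```

```text
yaw 0.30833354366986104 0.08485154683327817
hinge [0.5953 0.083 ] [231. 183.] [286. 225.] press [0.5811 0.0784]
hinge [0.6213 0.0018] [262. 174.] [250. 236.] press [ 0.6071 -0.0028]
hinge [ 0.6468 -0.0787] [292. 165.] [213. 247.] press [ 0.6326 -0.0833]
[[ 9.545e-01  2.982e-01 -1.000e-04]
 [ 2.982e-01 -9.545e-01  6.000e-04]
 [ 1.000e-04 -6.000e-04 -1.000e+00]] [ 0.17145158 -0.54866259  0.23097741] 0.3
tool z xy: jaw angle -72.6488074985656
[ 0.488  -0.4758  0.0913]
```

The heights (0.100 m) and the spacing (84.9 mm) agree with the task text. The tray yaw is 0.308 and the tool is already aligned to it. The projected hinges also fall on the seen ones. I'll shut the fingers and travel to a point over the left stamp.

Request:
step_arm:
  targets: "61 -59 0 0 0 0;122 -119 0 0 0 0;183 -178 0 0 0 0;244 -238 0 0 0 0;305 -297 0 0 0 0;366 -357 0 0 0 0;427 -416 0 0 0 0;488 -476 0 0 0 0"
  grip: 0

```text
time_s: 1.3
eef_pos: [0.4099, -0.1072, 0.2317]
eef_rot: [0.001, 0.989, 0.151, 0.001]
wrist_force: [0.6, -1.1, -0.1]
opening: 0.001
```

```bash
cat >> h.py <<'E'
P=np.array([[.4953,.0511],[.5213,-.0301],[.5468,-.1106]])
def delta(ctrl,t):
    o=ctrl.get_obs();q=o["eef_rot"]; M=R.from_quat([q[1],q[2],q[3],q[0]]).as_matrix()
    print(o["time_s"],"pos",o["eef_pos"].round(4),"F",o["wrist_force"].round(2),"T",o["torque"].round(2),"open",round(o["opening"],2),"zaxis",M[:,2].round(4),"yaw",round(np.arctan2(M[1,0],M[0,0]),4))
    print("delta mm",(1000*M.T@(np.array(t)-o["eef_pos"])).round(1))
E
python3 -c "
from bench import ctrl
from h import *
delta(ctrl,[*P[0],.11])"
```

```text
1.3 pos [ 0.4099 -0.1072  0.2317] F [ 0.59 -1.13 -0.09] T [-0.05 -0.05 -0.05] open 0.0 zaxis [ 1.3e-03 -8.0e-04 -1.0e+00] yaw 0.3025
delta mm [ 128.5 -125.8  121.7]
```

Request:
step_arm:
  targets: "45 -44 0 0 0 0;90 -88 0 0 0 0;128 -126 20 0 0 0;128 -126 60 0 0 0;128 -126 90 0 0 0;128 -126 90 0 0 0"

```text
time_s: 2.05
eef_pos: [0.4917, 0.05, 0.139]
eef_rot: [-0.001, 0.989, 0.151, -0.003]
wrist_force: [0.3, 0.4, -0.5]
opening: 0.0
```

```bash
python3 -c "
from bench import ctrl
from h import *
delta(ctrl,[*P[0],.11])"
```

```text
2.05 pos [0.4917 0.05   0.139 ] F [ 0.34  0.43 -0.45] T [-0.07 -0.02 -0.01] open 0.0 zaxis [-5.5e-03  8.0e-04 -1.0e+00] yaw 0.3032
delta mm [ 3.9  0.1 29. ]
```

Request:
step_arm:
  targets: "4 0 14 0 0 0;4 0 29 0 0 0;4 0 29 0 0 0;4 0 29 0 0 0"

```text
time_s: 2.55
eef_pos: [0.4978, 0.0505, 0.1126]
eef_rot: [0.0, 0.989, 0.151, 0.0]
wrist_force: [0.1, 0.2, -0.2]
opening: -0.001
```

```bash
python3 -c "
from bench import ctrl,optics
from h import *
delta(ctrl,[*P[0],.10])
for n in('scene','top'):
    im=optics.camera(n)['image'][140:270,150:350]; cv2.imwrite(f'pics/a{n}.png',cv2.resize(im[:,:,::-1],None,fx=4,fy=4))"
```

```text
2.55 pos [0.4978 0.0505 0.1126] F [ 0.09  0.25 -0.17] T [ 0.03 -0.02  0.04] open -0.0 zaxis [ 4.e-04 -0.e+00 -1.e+00] yaw 0.3026
delta mm [-2.2 -1.3 12.6]
```

View pics/ascene.png

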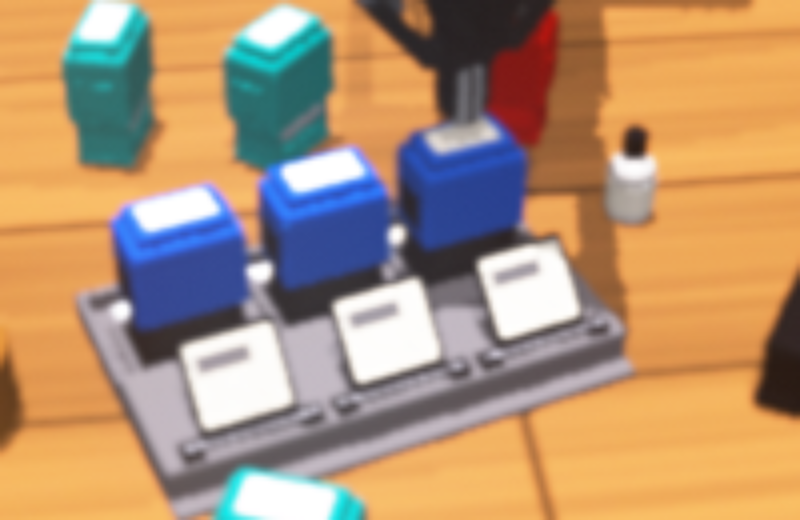

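The fingertips hang 12 mm over the centre of the left cap. I'll press to about 11 mm.

Request:
step_arm:
  targets: "-2 -1 8 0 0 0;-2 -1 14 0 0 0;-2 -1 18 0 0 0;-2 -1 21 0 0 0;-2 -1 23 0 0 0;-2 -1 24 0 0 0;-2 -1 24 0 0 0;-2 -1 24 0 0 0"

```text
time_s: 3.65
eef_pos: [0.4954, 0.0511, 0.0884]
eef_rot: [-0.0, 0.989, 0.151, 0.0]
wrist_force: [-1.8, 1.9, 3.9]
opening: 0.003
```

```bash
python3 -c "
from bench import ctrl
from h import *
delta(ctrl,[*P[0],.09])"
```

```text
3.65 pos [0.4954 0.0511 0.0884] F [-1.78  1.9   3.92] T [ 0.13  0.31 -0.01] open 0.0 zaxis [ 2.e-04  0.e+00 -1.e+00] yaw 0.3028
delta mm [-0.1 -0.1 -1.6]
```

Request:
step_arm:
  targets: "0 0 2 0 0 0;0 0 2 0 0 0"

```text
time_s: 3.9
eef_pos: [0.4953, 0.0511, 0.0862]
eef_rot: [-0.0, 0.989, 0.151, -0.0]
wrist_force: [-1.1, 1.2, 3.8]
opening: -0.003
```

Request:
step_arm:
  targets: "0 0 0 0 0 0"

```text
time_s: 4.03
eef_pos: [0.4954, 0.051, 0.0863]
eef_rot: [-0.0, 0.989, 0.151, -0.0]
wrist_force: [-1.5, 0.1, 4.0]
opening: 0.001
```

```bash
python3 -c "
from bench import ctrl,optics
from h import *
delta(ctrl,[*P[0],.09])
for n in('scene',):
    im=optics.camera(n)['image'][140:270,150:350]; cv2.imwrite(f'pics/b{n}.png',cv2.resize(im[:,:,::-1],None,fx=4,fy=4))
delta(ctrl,[*P[0],.12])"
```

```text
4.025 pos [0.4954 0.051  0.0863] F [-1.52  0.13  4.03] T [ 0.14  0.27 -0.01] open 0.0 zaxis [-0.  0. -1.] yaw 0.3028
delta mm [-0.  -0.1 -3.7]
4.075 pos [0.4954 0.0511 0.0863] F [-1.23  1.37  2.9 ] T [ 0.14  0.32 -0.  ] open 0.0 zaxis [-0.e+00  1.e-04 -1.e+00] yaw 0.3028
delta mm [ -0.   -0.  -33.7]
```

View pics/bscene.png

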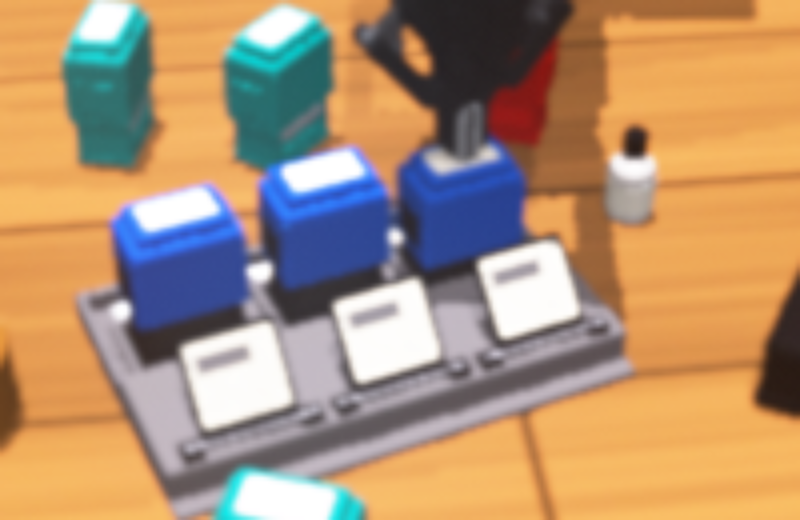

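The left cap is clearly well down: its rim meets the foot frame at crop (460,165). The force is about 3.7 N at about 13.7 mm, which looks soft. Now the middle one.

Request:
step_arm:
  targets: "0 0 -12 0 0 0;0 0 -30 0 0 0;0 0 -40 0 0 0;0 40 -40 0 0 0;0 85 -40 0 0 0;0 85 -32 0 0 0;0 85 -26 0 0 0;0 85 -26 0 0 0"

```text
time_s: 5.08
eef_pos: [0.5196, -0.0289, 0.1113]
eef_rot: [-0.001, 0.988, 0.151, -0.001]
wrist_force: [0.0, 0.3, 0.8]
opening: -0.001
```

```bash
python3 -c "
from bench import ctrl,optics
from h import *
delta(ctrl,[*P[1],.1])
S=optics.camera('scene')
im=S['image'][140:270,150:350]; cv2.imwrite(f'pics/cscene.png',cv2.resize(im[:,:,::-1],None,fx=4,fy=4))"
```

```text
5.075 pos [ 0.5196 -0.0289  0.1113] F [0.04 0.35 0.77] T [-0.03  0.01  0.02] open -0.0 zaxis [-2.2e-03  8.0e-04 -1.0e+00] yaw 0.3038
delta mm [ 1.3  1.6 11.3]
```

View pics/cscene.png

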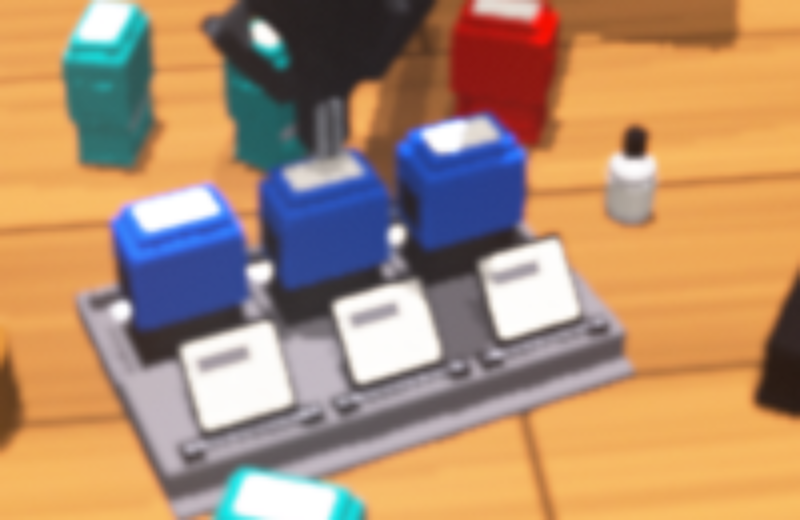

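The left cap has sprung back up in its original place, and the fingers are over the middle cap. I'll press it.

Request:
step_arm:
  targets: "0 0 8 0 0 0;0 0 14 0 0 0;0 0 18 0 0 0;0 0 21 0 0 0;0 0 23 0 0 0;0 0 25 0 0 0;0 0 25 0 0 0;0 0 25 0 0 0"

```text
time_s: 6.12
eef_pos: [0.5209, -0.0298, 0.0879]
eef_rot: [-0.0, 0.989, 0.151, 0.0]
wrist_force: [-2.3, 3.0, 7.9]
opening: 0.0
```

Request:
step_arm:
  targets: "0 0 0 0 0 0;0 0 0 0 0 0"

```text
time_s: 6.38
eef_pos: [0.5209, -0.0298, 0.0879]
eef_rot: [-0.0, 0.989, 0.151, 0.0]
wrist_force: [-1.9, 2.7, 7.4]
opening: 0.001
```

```bash
python3 -c "
from bench import ctrl,optics
from h import *
S=optics.camera('scene')
im=S['image'][140:270,150:350]; cv2.imwrite(f'pics/dscene.png',cv2.resize(im[:,:,::-1],None,fx=4,fy=4))
delta(ctrl,[*P[1],.1])"
```

```text
6.425 pos [ 0.5209 -0.0298  0.0879] F [-1.91  3.02  7.09] T [0.45 0.38 0.  ] open -0.0 zaxis [ 3.e-04  4.e-04 -1.e+00] yaw 0.3029
delta mm [  0.3   0.4 -12.1]
```

View pics/dscene.png

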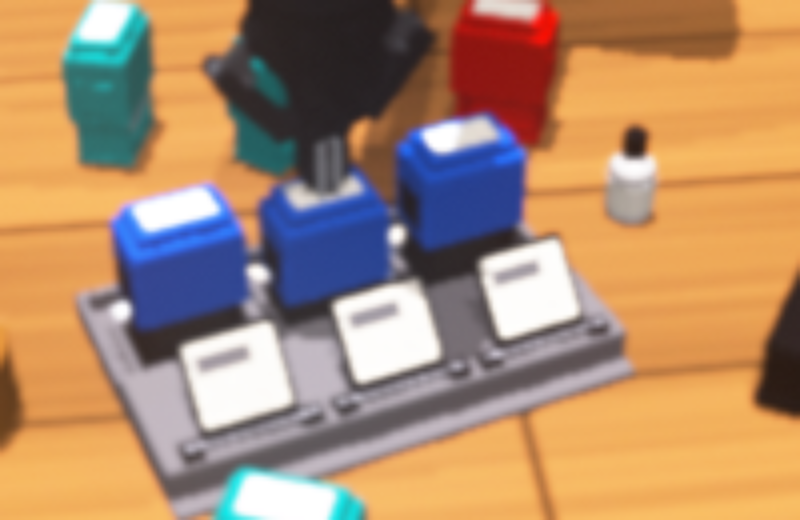

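The middle cap is well down at 12.1 mm with about 7.4 N, so it is medium. Now the right one.

Request:
step_arm:
  targets: "0 0 -12 0 0 0;0 0 -30 0 0 0;0 0 -40 0 0 0;0 40 -40 0 0 0;0 85 -40 0 0 0;0 85 -32 0 0 0;0 85 -25 0 0 0;0 85 -25 0 0 0"

```text
time_s: 7.42
eef_pos: [0.5449, -0.11, 0.1112]
eef_rot: [-0.001, 0.988, 0.151, -0.001]
wrist_force: [-0.1, 0.4, -0.1]
opening: 0.003
```

```bash
python3 -c "
from bench import ctrl,optics
from h import *
delta(ctrl,[*P[2],.1])"
```

```text
7.425 pos [ 0.5449 -0.11    0.1112] F [-0.1   0.39 -0.13] T [0.03 0.01 0.04] open 0.0 zaxis [-0.0023  0.0012 -1.    ] yaw 0.3036
delta mm [ 1.6  1.2 11.2]
```

Request:
step_arm:
  targets: "0 0 8 0 0 0;0 0 14 0 0 0;0 0 18 0 0 0;0 0 21 0 0 0;0 0 23 0 0 0;0 0 25 0 0 0;0 0 25 0 0 0;0 0 25 0 0 0"

```text
time_s: 8.43
eef_pos: [0.5466, -0.1108, 0.0889]
eef_rot: [0.0, 0.989, 0.151, 0.0]
wrist_force: [-3.8, 2.8, 14.2]
opening: 0.002
```

Request:
step_arm:
  targets: "0 0 0 0 0 0;0 0 0 0 0 0"

```text
time_s: 8.68
eef_pos: [0.5466, -0.1108, 0.089]
eef_rot: [0.0, 0.989, 0.151, 0.0]
wrist_force: [-4.8, 3.5, 15.2]
opening: 0.001
```

```bash
python3 -c "
from bench import ctrl,optics
from h import *
S=optics.camera('scene')
im=S['image'][140:270,150:350]; cv2.imwrite(f'pics/escene.png',cv2.resize(im[:,:,::-1],None,fx=4,fy=4))
delta(ctrl,[*P[2],.1])"
```

```text
8.725 pos [ 0.5466 -0.1108  0.089 ] F [-5.1   3.34 14.84] T [0.57 0.78 0.02] open -0.0 zaxis [ 9.e-04  1.e-04 -1.e+00] yaw 0.3034
delta mm [  0.3  -0.1 -11. ]
```

View pics/escene.png

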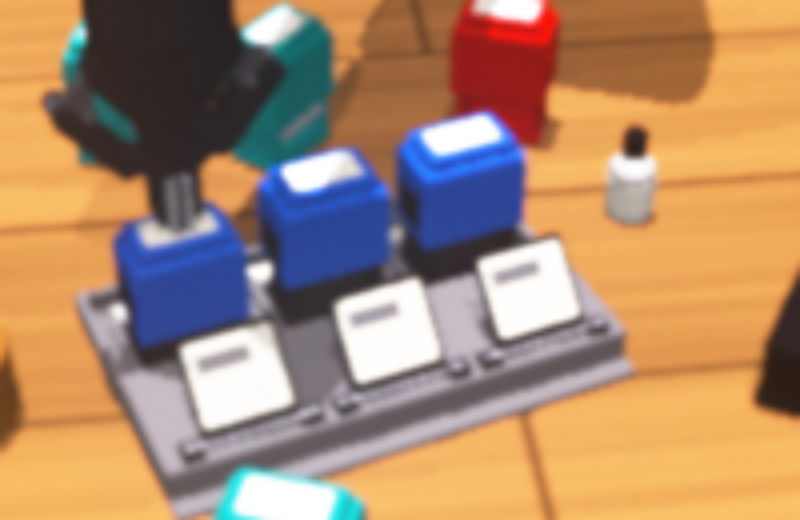

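The right cap is down 11 mm with about 15 N, so it is firm. The left stamp is therefore the softest, and I go to its ticket.

Request:
step_arm:
  targets: "0 0 -12 0 0 0;0 0 -45 0 0 0;0 0 -90 0 0 0;30 -55 -90 0 0 0;60 -112 -90 0 0 0;90 -170 -90 0 0 0;90 -170 -75 0 0 0;90 -170 -75 0 0 0"

```text
time_s: 9.72
eef_pos: [0.5798, 0.0782, 0.1603]
eef_rot: [-0.0, 0.988, 0.152, -0.002]
wrist_force: [0.4, -0.7, -1.3]
opening: -0.004
```

```bash
python3 -c "
from bench import ctrl,optics
from h import *
delta(ctrl,[.5811,.0784,.033])
S=optics.camera('scene')
im=S['image'][140:270,150:350]; cv2.imwrite(f'pics/fscene.png',cv2.resize(im[:,:,::-1],None,fx=4,fy=4))
"
```

```text
9.725 pos [0.5798 0.0782 0.1603] F [ 0.38 -0.68 -1.28] T [ 0.03  0.03 -0.01] open -0.0 zaxis [-3.8e-03 -3.0e-04 -1.0e+00] yaw 0.3044
delta mm [  1.8   0.3 127.2]
```

View pics/fscene.png

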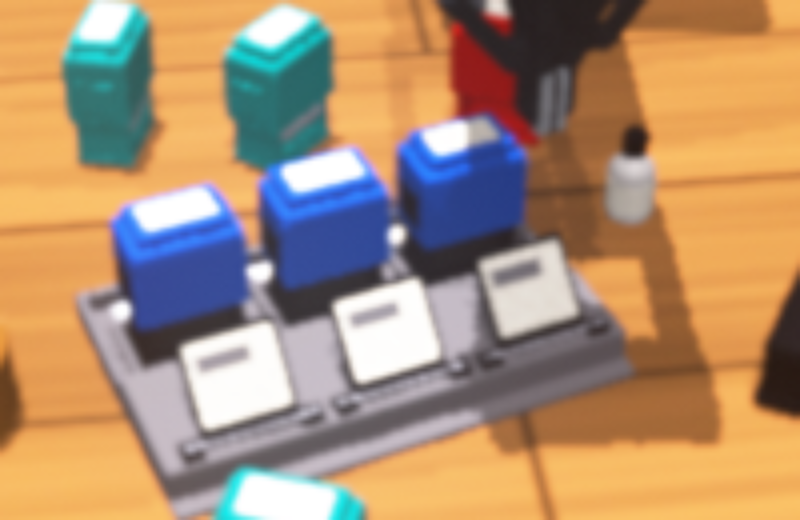

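All caps are up and all tickets stand. The fingers are above the left ticket, so I descend onto it in two stages.

Request:
step_arm:
  targets: "0 0 35 0 0 0;1 0 65 0 0 0;1 0 80 0 0 0;1 0 80 0 0 0;1 0 80 0 0 0"

```text
time_s: 10.4
eef_pos: [0.5833, 0.0776, 0.0836]
eef_rot: [0.0, 0.989, 0.15, 0.001]
wrist_force: [-0.3, 0.4, 0.5]
opening: 0.003
```

```bash
python3 -c "
from bench import ctrl,optics
from h import *
delta(ctrl,[.5811,.0784,.033])
S=optics.camera('scene')
im=S['image'][140:270,150:350]; cv2.imwrite(f'pics/gscene.png',cv2.resize(im[:,:,::-1],None,fx=4,fy=4))
"
```

```text
10.4 pos [0.5833 0.0776 0.0836] F [-0.31  0.41  0.53] T [-0.02 -0.01 -0.06] open 0.0 zaxis [ 2.e-03 -2.e-04 -1.e+00] yaw 0.3021
delta mm [-1.9 -1.5 50.6]
```

View pics/gscene.png

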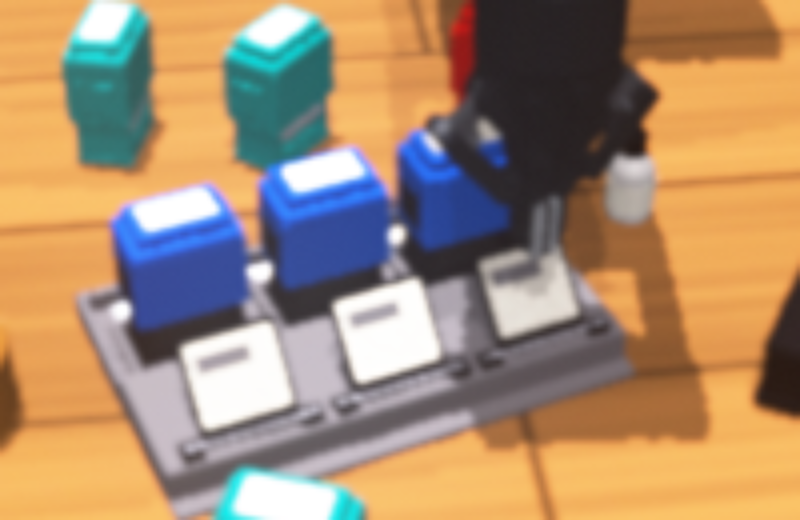

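Request:
step_arm:
  targets: "-2 -1 12 0 0 0;-2 -1 22 0 0 0;-2 -1 32 0 0 0;-2 -1 40 0 0 0;-2 -1 47 0 0 0;-2 -1 50 0 0 0;-2 -1 50 0 0 0"

```text
time_s: 11.32
eef_pos: [0.58, 0.0785, 0.0321]
eef_rot: [-0.0, 0.989, 0.151, -0.0]
wrist_force: [-0.4, 0.5, 0.3]
opening: 0.004
```

```bash
python3 -c "
from bench import ctrl,optics
from h import *
delta(ctrl,[.5811,.0784,.033])
S=optics.camera('scene')
im=S['image'][140:270,150:350]; cv2.imwrite(f'pics/iscene.png',cv2.resize(im[:,:,::-1],None,fx=4,fy=4))
"
```

```text
11.325 pos [0.58   0.0785 0.0321] F [-0.37  0.51  0.34] T [-0.   -0.   -0.03] open 0.0 zaxis [-1.e-04  1.e-04 -1.e+00] yaw 0.3027
delta mm [ 1.   0.4 -0.9]
```

View pics/iscene.png

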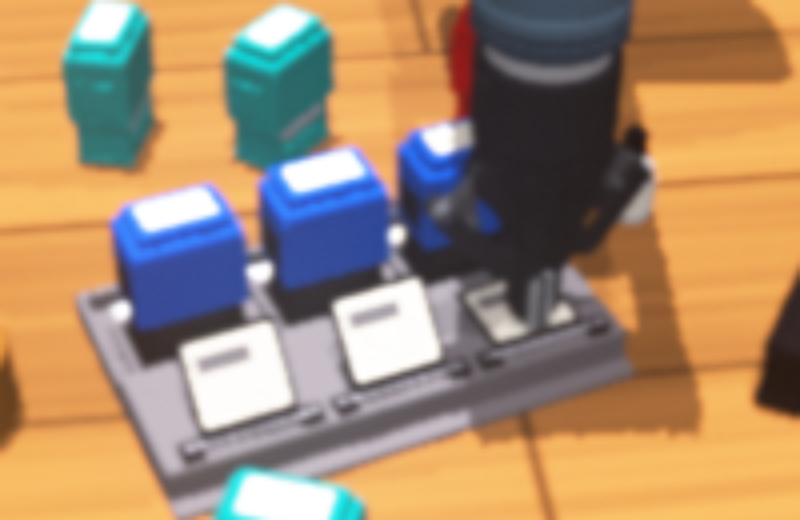

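The left ticket is almost or fully flat. I'll press until I feel the step underneath, then withdraw.

Request:
step_arm:
  targets: "0 0 1 0 0 0;0 0 2 0 0 0;0 0 2 0 0 0;0 0 2 0 0 0"

```text
time_s: 11.88
eef_pos: [0.5803, 0.0785, 0.0315]
eef_rot: [0.0, 0.989, 0.151, 0.0]
wrist_force: [-3.9, -1.0, 8.7]
opening: -0.004
```

```bash
python3 -c "
from bench import ctrl
from h import *
delta(ctrl,[.5811,.0784,.033])"
```

```text
11.875 pos [0.5803 0.0785 0.0315] F [-3.91 -0.95  8.74] T [0.05 0.57 0.01] open -0.0 zaxis [ 6.e-04 -1.e-04 -1.e+00] yaw 0.3029
delta mm [ 0.7  0.4 -1.5]
```

It is firmly flat, with 8.7 N at z = 31.5 mm. I'll withdraw straight up and away, then check.

Request:
step_arm:
  targets: "0 0 -10 0 0 0;0 0 -50 0 0 0;0 0 -110 0 0 0;0 0 -170 0 0 0;-50 40 -190 0 0 0;-90 80 -190 0 0 0;-120 130 -190 0 0 0;-150 180 -190 0 0 0"

```text
time_s: 12.88
eef_pos: [0.4899, -0.1395, 0.2212]
eef_rot: [0.001, 0.989, 0.151, 0.001]
wrist_force: [1.5, -0.4, -0.6]
opening: 0.001
```

Request:
step_arm:
  targets: "-40 45 0 0 0 0;-80 90 0 0 0 0;-120 135 0 0 0 0;-120 135 0 0 0 0;-120 135 0 0 0 0"

```text
time_s: 13.5
eef_pos: [0.4162, -0.3024, 0.2204]
eef_rot: [-0.0, 0.989, 0.15, 0.0]
wrist_force: [0.1, -0.0, 0.0]
opening: 0.0
```

```bash
python3 -c "
from bench import ctrl,optics
from h import *
delta(ctrl,[.5811,.0784,.033])
S=optics.camera('scene');T=optics.camera('top')
cv2.imwrite('pics/jscene.png',cv2.resize(S['image'][140:270,150:350,::-1],None,fx=4,fy=4))
cv2.imwrite('pics/jtop.png',T['image'][:,:,::-1])
ls=sorted(labels(S),key=lambda a:-a[0][0]);lt=sorted(labels(T),key=lambda a:a[0][0])
for a in ls: print(plane(S,a[0],.1).round(4))
for a in lt: print(plane(T,a[0],.1).round(4))
"
```

```text
13.5 pos [ 0.4162 -0.3024  0.2204] F [ 0.12 -0.03  0.02] T [ 0.06  0.02 -0.05] open 0.0 zaxis [ 3.e-04  5.e-04 -1.e+00] yaw 0.3018
delta mm [ 270.6 -314.5  187.7]
[0.4942 0.0502 0.1   ]
[ 0.5227 -0.0316  0.1   ]
[ 0.5457 -0.1115  0.1   ]
[0.4955 0.0522 0.1   ]
[ 0.5213 -0.0285  0.1   ]
[ 0.5468 -0.1098  0.1   ]
```

View pics/jscene.png

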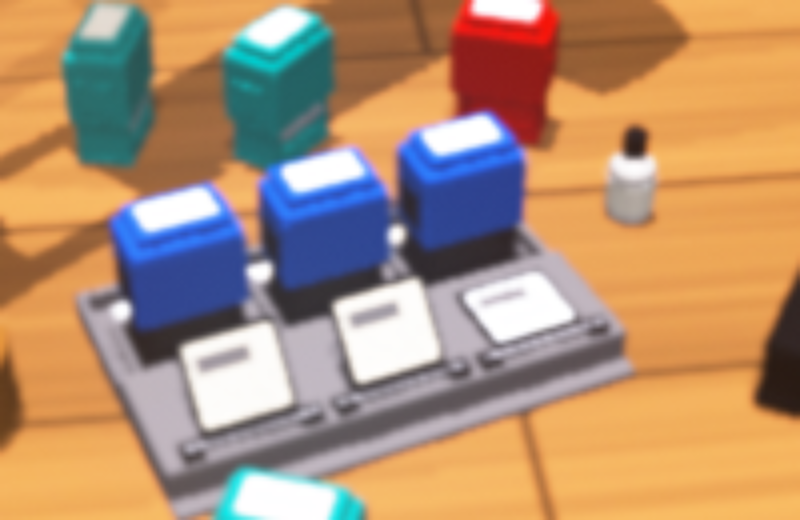

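View pics/jtop.png

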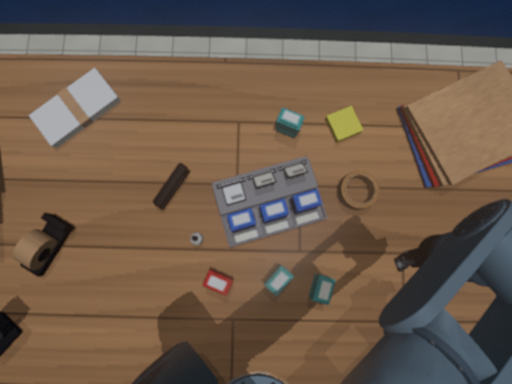

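The left ticket lies flat at crop (518,308), and the other two stand. All caps are up in their nests and the bystanders have not moved. I'm handing it in.

```bash
python3 -c "
from bench import ticket
print(ticket.hand_in())"
```

```text
the job is handed in; nothing more can be done
None
```

I pressed the three stamps from left to right, found the left one softest, folded its ticket flat and handed the job in at about 13.5 s. The hand-in reports no verdict.

| Stamp | Pressed to | Force felt | Judged as |
|---|---|---|---|
| Left | about 13.7 mm | about 3.7 N | soft |
| Middle | about 12 mm | about 7.4 N | medium |
| Right | about 11 mm | about 15 N | firm |

- **Ticket:** I pushed the left ticket down until it met the step, with 8.7 N at a height of 31.5 mm.
- **Final pictures:** The left ticket lies flat and the other two stand. All three caps are up, within about 1 mm of where they started, and the bystanders look unmoved.
- **Arm:** It ended well clear of the tray, with near-zero wrist force.
- **Disagreement:** The two cameras put the same cap positions up to about 3 mm apart throughout, in line with the calibration error given. No check failed.

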